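# Wake and zero the kitchen scale

## Task

Sugar is about to be weighed out of the jar on the kitchen scale, and the scale has gone to sleep: with the fingertips, press the bar-shaped wake key gently down and let it come up, then press the round zero key gently down and let it come up, and withdraw. Leave the cross-shaped and T-shaped keys unpressed, and do not lift or move the sugar jar or anything else standing about.

Things in the scene. Friction and masses are not known exactly. Their poses are not given: they have to be found in the camera images.
- scale: flat white kitchen scale, 230 (x) by 204 mm (y), fixed; origin under its centre at worktop level, -x its front, z up. Steel plate over the rear, top 34 mm high. The panel along the front, 24 mm high, has a dark display and, 87 mm in front of the centre, four grey keys in a row, 48 mm apart (y = -72, -24, 24, 72 mm), in an order that varies: tell them by shape
- wake_key_top (a point): top of the wake key: a plain straight bar, 38 mm long (x of the scale) by 13 mm wide. The point is the middle of its top face, 34 mm above the worktop with the key up; the key moves straight down. Axes parallel to the scale's.
- tare_key_top (a point): top of the zero key: a plain round disc, 28 mm across. The point is the middle of its top face, 34 mm above the worktop with the key up; the key moves straight down. Axes parallel to the scale's.
- unit_key_top (a point): top of the unit key: a plus-shaped cross, 28 by 28 mm, bars 10 mm wide. The point is the middle of its top face, 34 mm above the worktop with the key up; the key moves straight down. Axes parallel to the scale's.
- timer_key_top (a point): top of the timer key: a T, its 32 mm cross-bar at the front and its stem pointing away from the front edge, 32 by 33 mm overall. The point is the middle of its top face, 34 mm above the worktop with the key up; the key moves straight down. Axes parallel to the scale's.
- wake_key (a joint): how far the bar-shaped wake key is down, m: 0 up, 0.006 fully down. A spring key: starts to move at 2 N, 5 N fully down, works from 3.5 mm, comes up again by itself.
- tare_key (a joint): how far the round zero key is down, m: 0 up, 0.006 fully down. A spring key: starts to move at 2 N, 5 N fully down, works from 3.5 mm, comes up again by itself.
- unit_key (a joint): how far the cross-shaped unit key is down, m: 0 up, 0.006 fully down. A spring key: starts to move at 2 N, 5 N fully down, works from 3.5 mm, comes up again by itself.
- timer_key (a joint): how far the T-shaped timer key is down, m: 0 up, 0.006 fully down. A spring key: starts to move at 2 N, 5 N fully down, works from 3.5 mm, comes up again by itself.
- sugar_jar: round sugar jar with a cork-coloured lid, 75 mm across and 110 mm high, standing loose on the weighing plate, its near side at least 85 mm behind the key row; origin under its centre
- salt_shaker: small salt shaker, 44 mm across, 90 mm high, loose on the worktop left (+y) of the scale near the key row; origin under its centre
- cinnamon_jar: spice jar, 47 mm across, 98 mm high, loose, left of the scale; origin under its centre
- mug: mug, upside down, 70 mm across, 88 mm high, handle to -y (105 mm with it), loose, in front of the drip tray; origin under its middle
- tumbler: clear glass tumbler, upside down, 69 mm across, 104 mm high, loose, in front of the drip tray's left end; origin under its centre
There are look-alikes about, which are no part of the job. Leave any green or red look-alike of the sugar_jar alone.

How it is judged:
By the outcome, as a careful person would: the job done as asked, in the order asked, and still so for the second after the job is handed in, with the robot touching nothing.
It also fails if it takes over 48 s, if anything falls off the work surface, if the arm or the gripper's body presses on something with over 40 N, if the wrist force passes 120 N, or if a joint passes its speed limit or range.

## Robot

A 7-joint arm with a two-finger parallel gripper is mounted at the origin on a cart in front of the work surface, level with it; the furniture and walls round the work are solid. World frame = base frame: x ahead of the robot, y to its left, z up, the work surface at z = 0. Lengths are in m, angles in rad, forces in N, time in s.
With the tool pointing down it reaches from about 0.4 to 0.85 m from the base axis. Payload 10.4 kg.
Tool frame: the origin (TCP) lies on the mounting face of the last link; the fingertips stand 182 mm ahead of it and the grasp point (between the pads) lies 164 mm ahead of it (manip.tcp_to_grasp is the distance from the TCP to the grasp point, in m); z points along the fingers, y is the direction in which the jaws open and shut (so a half turn about z gives the same grasp; the last joint's range is limited). The gripper opens to 87 mm and grips with 3 to 60 N. Pads are 19 mm wide; open, the fingers measure 117 mm over their backs; the gripper's body (75 mm by 190 mm) begins 51 mm behind the grasp point.
Start: joints at [1.101, 0.332, -0.065, 1.46, 0.022, 1.35, -0.088], TCP at [0.27, -0.564, 0.405] pointing down, gripper open.
Joint ranges: [-2.6, 2.6], [-0.5, 2.12], [-1.47, 1.34], [0.16, 2.42], [-1.27, 4.41], [0.06, 2.06], [-2.6, 2.6]. Speed limits (rad/s): [2.22, 2.22, 2.79, 2.79, 3.14, 3.14, 3.14].

## Interface

Orientations are given as a unit quaternion [x, y, z, w].
In Python, from plant import manip, viewer gives the robot as it stands.
- The arm moves only by the shell command python3 -m handwheel 'ROWS' [FORCE]. ROWS is JSON, a list of rows, each a list of 3 entries, a list of its own where there are three numbers: the shift along the tool's x, y, z each as a share of 0.15 m, from -1 to 1, then the turn about the tool's z as a share of pi/2 rad, from -1 to 1, then the opening, from 0 (shut) to 1 (fully open). In form: [[[dx, dy, dz], turn, gripper], ...]. A call has 1 to 10 rows; each row is the pose to reach, as a shift and turn from the pose commanded when the call began, along the tool's axes at that moment; what a row does not reach only later rows make up. A row lasts 1/12 s, in which the tool goes at most 41.7 mm and 7.16 degrees, less where a joint would pass 70% of its speed; a pose out of reach is approached as far as the arm can. A call with a number of a shift or a turn outside -1 to 1 is refused whole. A call with a gripper value outside its range is refused whole. The fingers move at their own pace and stop on an object; FORCE is the grip in N (left out, the last holds). Time passes only in rows, so rows that repeat a pose let the fingers close. It gives the time, the measured TCP pose, the force and the opening at its end, in the units of the state.
- manip.get_state(): the state, without advancing time (a new reading comes with each control period).
- viewer.capture(name): name is "side" or "top" or "wrist"; returns (picture, depth): 384x512x3 uint8, red, green, blue; 384x512 float32, m along the optical axis (not along the pixel's ray), 0 where there is no reading.
- viewer.camera_info(name): a dict with "vfov" (degrees; the focal length in pixels is half the picture's height over the tangent of half this angle, whatever the lens; pixels are square), "cx", "cy" (the principal point, pixels), "world_to_cam" (4x4, takes a point from world to camera coordinates); the wrist camera has in their place "hand_eye" (4x4, takes a point from camera to tool coordinates, whose origin is the TCP and whose axes are the flange's). Camera axes: x right, y down, z forward; pixel columns grow to the right and rows downward; lengths in m; the calibration is good to about 2 mm. A picture is of the moment at which its call begins: read the wrist's pose just before it. camera_info takes no time and is no camera call.
- manip.hand_in(): hands the job in, once; it reports no verdict.
The state is a dict: "time": time; "q": joint angles; "dq": joint speeds; "joint_torque": joint torques, N m; "ee_pos": TCP position; "ee_rot": TCP orientation; "force": force on the tool from outside, world axes, zero at the start; "ft_torque": the same for the moment, N m; "grip_width": finger opening in m.
Only numpy, scipy, OpenCV 4.12 (cv2) and the standard library are available. Lean on these libraries where they do the work, as an engineer would, in place of code of your own. Each camera call takes 0.05 s, during which the arm holds its last target.

## Working session

There is one attempt and no reset: what is moved stays moved. The work goes in short steps, Python scripts to look and compute and a shell command to move; the robot and the scene stay as the last step left them, time stands still between calls to the robot, and variables do not carry over. Pictures are saved under pics/ and viewed, and the job is handed in when it is done.

```bash
mkdir -p pics; ls; python3 - <<'E'
from plant import manip, viewer
import cv2,numpy as np
print(manip.get_state())
for n in ("top","side"):
    p,d=viewer.capture(n); cv2.imwrite(f"pics/{n}0.png",p[:,:,::-1]); np.save(f"pics/{n}0.npy",d); print(n,viewer.camera_info(n),d.min(),d.max())
print(viewer.camera_info("wrist"))
E
```

```text
pics
{'time': 0.0, 'q': array([ 1.1013908 ,  0.33288806, -0.06468715,  1.46094786,  0.02160393,
        1.34993687, -0.08853578]), 'dq': array([ 0.00238825, -0.00078401,  0.00099676,  0.0015675 ,  0.00121359,
        0.0004492 ,  0.00195432]), 'joint_torque': array([-1.39680673e-03, -6.23265123e+01,  2.44767900e-02, -3.89895308e+01,
       -6.13124203e-02,  3.99200572e-02,  1.47942937e-04]), 'ee_pos': array([ 0.2699942 , -0.56352467,  0.4039405 ]), 'ee_rot': array([ 9.75151822e-01,  2.21536393e-01, -2.02492976e-04, -7.14122278e-04]), 'force': array([-0.52727939,  0.62602695, -0.31813007]), 'ft_torque': array([ 0.02306466, -0.01554596, -0.01128752]), 'grip_width': 0.0867389060863648}
top {'vfov': 55.155516154822955, 'cx': 256.6073890235803, 'cy': 190.0348542316809, 'world_to_cam': array([[-0.01529731, -0.99980441,  0.01253549,  0.23523772],
       [-0.99110197,  0.01350391, -0.13241804,  0.55173722],
       [ 0.13222286, -0.01444959, -0.99111469,  1.04455849],
       [ 0.        ,  0.        ,  0.        ,  1.        ]])} 0.0 2.0018556
side {'vfov': 43.59573863553726, 'cx': 255.1705554534283, 'cy': 192.6161912524007, 'world_to_cam': array([[-8.14755696e-01, -5.79804404e-01, -9.22356032e-05,
         5.71567949e-01],
       [-2.28574028e-01,  3.21344148e-01, -9.18962378e-01,
         1.07322226e-01],
       [ 5.32848074e-01, -7.48708749e-01, -3.94345203e-01,
         1.63393378e+00],
       [ 0.00000000e+00,  0.00000000e+00,  0.00000000e+00,
         1.00000000e+00]])} 0.0 3.9999785
{'vfov': 62.57852478253925, 'cx': 258.58533888990195, 'cy': 194.0268177412512, 'hand_eye': array([[-3.54372174e-04, -9.56642737e-01, -2.91263710e-01,
         8.00228629e-02],
       [ 9.99999924e-01, -3.86136338e-04,  5.15765465e-05,
        -6.83713432e-04],
       [-1.61807831e-04, -2.91263670e-01,  9.56642801e-01,
         2.18447407e-02],
       [ 0.00000000e+00,  0.00000000e+00,  0.00000000e+00,
         1.00000000e+00]])}
```

View pics/top0.png

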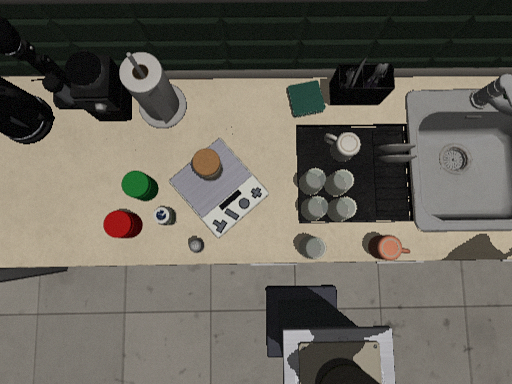

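View pics/side0.png

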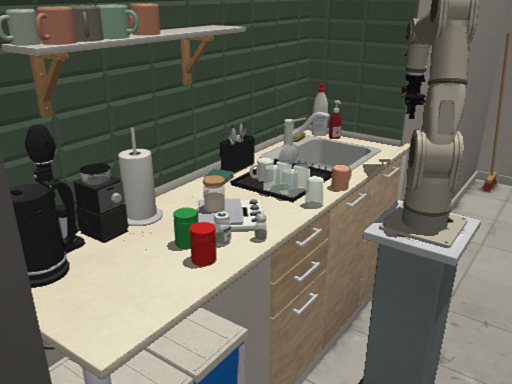

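The top view shows the scale around (219,187), yawed about 40°. Its keys run from about (220,226) to (257,192), and the jar is at (206,163). I'll enlarge the keys next.

```bash
python3 - <<'E'
import cv2
p=cv2.imread("pics/top0.png")[140:250,150:280]
cv2.imwrite("pics/crop0.png",cv2.resize(p,None,fx=5,fy=5,interpolation=cv2.INTER_CUBIC))
E
```

```text
(no output)
```

View pics/crop0.png

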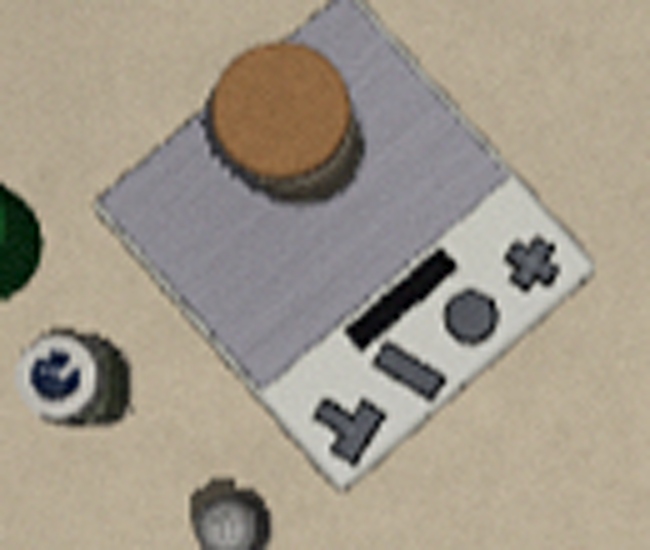

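The crop shows, left to right, the T at full-image (220,226), the bar (232,214), the round disc (244,203) and the cross (256,192). So the bar is the wake key and the disc is the zero key. Next I'll cast rays onto z=0.034.

```bash
cat > h.py <<'E'
import numpy as np,cv2
from scipy.spatial.transform import Rotation as R
def ray(info,T_cw,u,v,z):
    f=192/np.tan(np.radians(info["vfov"])/2)
    d=np.array([(u-info["cx"])/f,(v-info["cy"])/f,1.])
    o=T_cw[:3,3]; w=T_cw[:3,:3]@d
    return o+w*(z-o[2])/w[2]
def wristT(info,s):
    T=np.eye(4);T[:3,:3]=R.from_quat(s["ee_rot"]).as_matrix();T[:3,3]=s["ee_pos"]
    return T@info["hand_eye"]
E
python3 - <<'E'
from h import *
from plant import viewer,manip
p=cv2.imread("pics/top0.png"); D=np.load("pics/top0.npy")
i=viewer.camera_info("top"); T=np.linalg.inv(i["world_to_cam"])
g=p.max(2); m=((g<140)).astype(np.uint8); m[:183]=0;m[236:]=0;m[:,:213]=0;m[:,264:]=0
n,l,s,c=cv2.connectedComponentsWithStats(m)
K=[]
for k in range(1,n):
    if s[k][4]>25:
        w=ray(i,T,*c[k],.034); print(c[k].round(1),s[k][4],w.round(4),D[int(c[k][1]),int(c[k][0])])
# jars
for nm,u,v,z in (("jar",206,161,.144),("salt",195.5,244.5,.09),("cinn",162,214.5,.098),("green",139,184,.11),("red",120,223,.11)): print(nm,ray(i,T,u,v,z).round(3))
E
```

```text
[255.8 192.4] 84 [0.5481 0.2296 0.034 ] 1.0818716
[228.6 199.5] 183 [0.5283 0.3097 0.034 ] 1.0859905
[243.8 203. ] 96 [0.5176 0.2653 0.034 ] 1.0752941
[231.3 213.8] 84 [0.4866 0.3019 0.034 ] 1.0738939
[219.6 225.1] 109 [0.454 0.336 0.034] 1.0680919
jar [0.62  0.362 0.144]
salt [0.4   0.397 0.09 ]
cinn [0.483 0.488 0.098]
green [0.566 0.549 0.11 ]
red [0.461 0.597 0.11 ]
```

The row spacing comes out at 47–48 mm as specified, and the scale yaw at about 40°. I'll point tool y along the key row, which keeps the gripper's wide side clear of the jar, and shut the fingers on the way over.

```bash
python3 -m handwheel '[[[1,-0.94,0],-0.162,0],[[1,-0.94,0],-0.162,0],[[1,-0.94,0],-0.162,0],[[1,-0.94,0],-0.162,0],[[1,-0.94,0],-0.162,0],[[1,-0.94,0],-0.162,0],[[1,-0.94,0],-0.162,0]]' 20
cat > rem.py <<'E'
import sys
from h import *
from plant import manip
def rem(t,s=None):
    s=s or manip.get_state(); M=R.from_quat(s["ee_rot"]).as_matrix()
    e=s["ee_pos"]; print("t",round(s["time"],2),"tcp",e.round(4),"xang",np.degrees(np.arctan2(M[1,0],M[0,0])).round(2),"tilt",M[:,2].round(4),"F",s["force"].round(2),"w",round(s["grip_width"],4))
    print("rows",(M.T@(np.array(t)-e)/.15).round(3))
if __name__=="__main__": rem([float(a) for a in sys.argv[1:4]])
E
python3 rem.py .46 .27 .40
```

```text
time: 0.68
ee_pos: [0.3455, -0.3696, 0.4049]
ee_rot: [0.938, 0.345, 0.0, 0.0]
force: [0.0, -0.4, 0.2]
grip_width: 0.0478
t 0.68 tcp [ 0.3455 -0.3696  0.4049] xang 40.42 tilt [ 2.e-04 -3.e-04 -1.e+00] F [ 0.05 -0.37  0.16] w 0.0478
rows [ 3.346 -2.751  0.032]
```

```bash
python3 -m handwheel '[[[1,-0.65,0],0,0],[[1,-0.65,0],0,0],[[1,-0.65,0],0,0],[[1,-0.65,0],0,0],[[1,-0.65,0],0,0],[[1,-0.65,0],0,0],[[1,-0.65,0],0,0]]'
python3 -m handwheel '[[[1,-0.8,0],0,0],[[1,-0.8,0],0,0],[[1,-0.8,0],0,0],[[1,-0.8,0],0,0],[[1,-0.8,0],0,0],[[1,-0.8,0],0,0],[[1,-0.8,0],0,0]]'
python3 rem.py .46 .27 .40
```

```text
time: 1.27
ee_pos: [0.3959, -0.2013, 0.4047]
ee_rot: [0.939, 0.343, -0.0, 0.0]
force: [-0.2, -1.5, -0.4]
grip_width: 0.0038
time: 1.85
ee_pos: [0.4337, -0.0129, 0.4047]
ee_rot: [0.939, 0.343, -0.0, -0.0]
force: [0.3, -0.8, -0.1]
grip_width: 0.0002
t 1.85 tcp [ 0.4337 -0.0129  0.4047] xang 40.16 tilt [-1.e-04  1.e-04 -1.e+00] F [ 0.3  -0.81 -0.09] w 0.0002
rows [ 1.35  -1.329  0.031]
```

```bash
python3 -m handwheel '[[[0.75,-0.7,0],0,0],[[0.75,-0.7,0],0,0],[[0.75,-0.7,0],0,0],[[0.75,-0.7,0],0,0],[[0.75,-0.7,0],0,0],[[0.75,-0.7,0],0,0]]'
python3 -m handwheel '[[[0.7,-0.7,0],0,0],[[0.7,-0.7,0],0,0],[[0.7,-0.7,0],0,0],[[0.7,-0.7,0],0,0],[[0.7,-0.7,0],0,0],[[0.7,-0.7,0],0,0],[[0.7,-0.7,0],0,0]]'
python3 - <<'E'
from h import *
from rem import rem
from plant import viewer,manip
s=manip.get_state(); p,d=viewer.capture("wrist"); cv2.imwrite("pics/w1.png",p[:,:,::-1]); np.save("pics/w1.npy",d)
rem([.502,.284,.4],s)
import pickle; pickle.dump(s,open("pics/w1.pkl","wb"))
E
```

```text
time: 2.35
ee_pos: [0.4524, 0.1396, 0.4043]
ee_rot: [0.939, 0.343, -0.0, -0.0]
force: [0.5, -0.3, 0.0]
grip_width: 0.0008
time: 2.93
ee_pos: [0.4655, 0.286, 0.404]
ee_rot: [0.94, 0.342, -0.001, 0.001]
force: [0.7, -0.7, 0.2]
grip_width: 0.0006
t 2.93 tcp [0.4655 0.286  0.404 ] xang 39.96 tilt [-7.0e-04 -1.9e-03 -1.0e+00] F [ 0.69 -0.68  0.19] w 0.0006
rows [0.178 0.167 0.027]
```

View pics/w1.png

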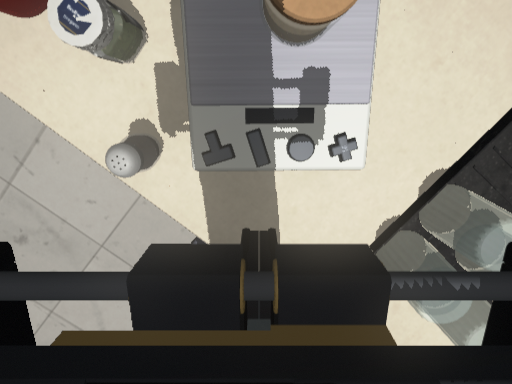

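The wrist view shows the T at (217,149), the bar (258,147), the disc (301,147) and the cross (343,147), with the salt shaker at (123,159). That is the same order as in the top view. I'll re-measure from here.

```bash
python3 - <<'E'
from h import *
import pickle
from plant import viewer
s=pickle.load(open("pics/w1.pkl","rb"))
p=cv2.imread("pics/w1.png"); D=np.load("pics/w1.npy")
i=viewer.camera_info("wrist"); T=wristT(i,s)
q=p[120:175,185:375]
cv2.imwrite("pics/w1c.png",cv2.resize(q,None,fx=4,fy=4,interpolation=cv2.INTER_CUBIC))
g=p.max(2); m=(g<88).astype(np.uint8); m[:128]=0;m[168:]=0;m[:,:198]=0;m[:,362:]=0
n,l,st,c=cv2.connectedComponentsWithStats(m)
f=192/np.tan(np.radians(i["vfov"])/2)
for k in range(1,n):
    if st[k][4]>40:
        u,v=c[k]; w=ray(i,T,u,v,.034); d=D[int(v),int(u)]
        w2=T[:3,:3]@(d*np.array([(u-i["cx"])/f,(v-i["cy"])/f,1]))+T[:3,3]
        print(st[k],c[k].round(1),w.round(4),"depth pt",w2.round(4))
E
```

```text
[246 128  24  39 556] [257.6 147.2] [0.4857 0.3048 0.034 ] depth pt [0.4856 0.3047 0.0327]
[202 130  34  36 681] [216.4 149.5] [0.4545 0.3381 0.034 ] depth pt [0.4544 0.3381 0.0333]
[328 132  18  25 106] [335.4 142.5] [0.5444 0.2426 0.034 ] depth pt [0.545  0.2397 0.0236]
[287 134  28  24 196] [298.9 140.1] [0.5207 0.2751 0.034 ] depth pt [0.5207 0.2749 0.0327]
```

View pics/w1c.png

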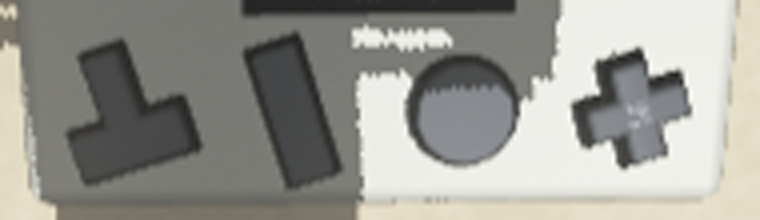

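The two views agree to about 3 mm: wake ≈ (0.486, 0.303), zero ≈ (0.517, 0.267). The keys are all turned some 18° on the panel, but the shapes are unmistakable. Now I'll hover over the bar.

```bash
python3 rem.py .486 .303 .245
```

```text
t 2.98 tcp [0.4654 0.2861 0.4043] xang 39.94 tilt [-1.0e-04 -1.8e-03 -1.0e+00] F [ 0.72 -1.   -0.43] w 0.0005
rows [0.179 0.    1.062]
```

```bash
python3 -m handwheel '[[[0.18,0,0.3],0,0],[[0.18,0,0.6],0,0],[[0.18,0,0.8],0,0],[[0.18,0,0.9],0,0],[[0.18,0,1],0,0],[[0.18,0,1],0,0],[[0.18,0,1],0,0],[[0.18,0,1],0,0]]'
python3 rem.py .486 .303 .222; python3 - <<'E'
from h import *
from plant import viewer
for n in("wrist","side"):
    p,d=viewer.capture(n); cv2.imwrite(f"pics/{n}2.png",p[:,:,::-1])
c=p[170:270,150:310,::-1]; cv2.imwrite("pics/side2c.png",cv2.resize(c,None,fx=5,fy=5,interpolation=cv2.INTER_CUBIC))
E
```

```text
time: 3.65
ee_pos: [0.4855, 0.3054, 0.2561]
ee_rot: [0.939, 0.343, 0.001, 0.0]
force: [0.0, 0.3, -0.4]
grip_width: 0.0004
t 3.65 tcp [0.4855 0.3054 0.2561] xang 40.08 tilt [ 1.8e-03  1.0e-04 -1.0e+00] F [ 0.03  0.34 -0.44] w 0.0004
rows [-0.008  0.015  0.227]
```

View pics/wrist2.png

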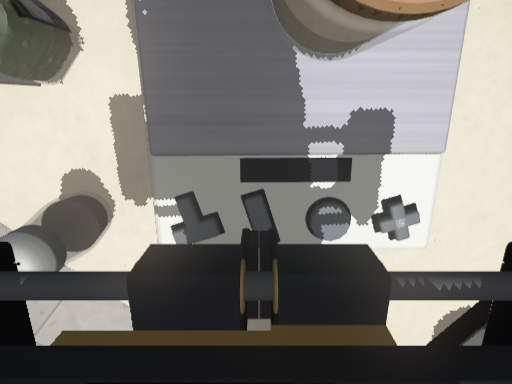

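View pics/side2c.png

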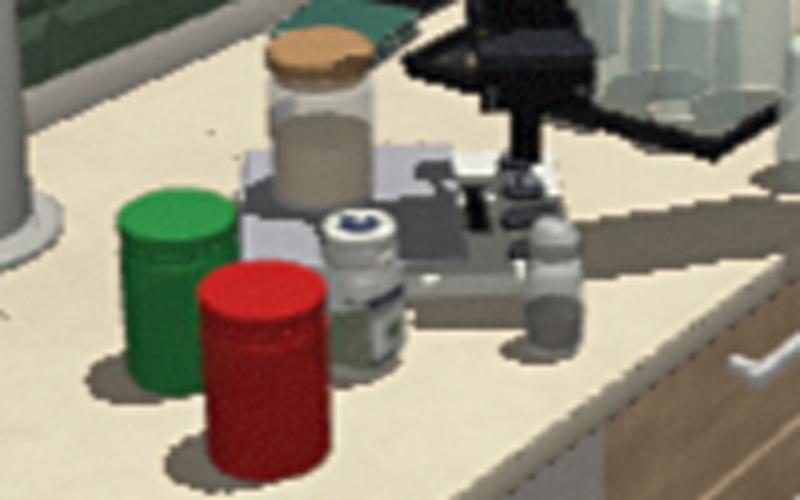

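The fingertips are above the bar, in line with it in the wrist view (bar at (258,210), fingers at x≈260), and the gripper body is clear of the jar and shaker. I'll go down to just above it.

```bash
python3 -m handwheel '[[[0,0.01,0.1],0,0],[[0,0.01,0.18],0,0],[[0,0.01,0.22],0,0],[[0,0.01,0.22],0,0],[[0,0.01,0.22],0,0]]'; python3 rem.py .486 .303 .2113
```

```text
time: 4.17
ee_pos: [0.4853, 0.3051, 0.2212]
ee_rot: [0.939, 0.344, -0.001, -0.0]
force: [-0.2, 1.0, -0.0]
grip_width: 0.0003
t 4.17 tcp [0.4853 0.3051 0.2212] xang 40.2 tilt [-1.1e-03 -4.0e-04 -1.0e+00] F [-0.21  1.02 -0.03] w 0.0003
rows [-0.006  0.014  0.066]
```

```bash
python3 -m handwheel '[[[0,0.01,0.03],0,0],[[0,0.01,0.045],0,0],[[0,0.01,0.055],0,0],[[0,0.01,0.065],0,0],[[0,0.01,0.065],0,0],[[0,0.01,0.065],0,0]]'; python3 rem.py .486 .303 .2113
```

```text
time: 4.67
ee_pos: [0.4868, 0.3041, 0.2124]
ee_rot: [0.939, 0.343, 0.001, -0.0]
force: [1.1, 0.5, 3.5]
grip_width: 0.0007
t 4.67 tcp [0.4868 0.3041 0.2124] xang 40.18 tilt [ 1.e-03  4.e-04 -1.e+00] F [1.11 0.54 3.52] w 0.0007
rows [-0.009  0.002  0.007]
```

Force is 3.5 N at about 3.6 mm down, which is borderline, so I'll press 1.5 mm further.

```bash
python3 -m handwheel '[[[0,0,0.006],0,0],[[0,0,0.012],0,0],[[0,0,0.012],0,0],[[0,0,0.012],0,0]]'; python3 rem.py .486 .303 .2113;  python3 - <<'E'
from h import *
from plant import viewer,manip
for k in range(4):
    viewer.capture("side"); s=manip.get_state(); print(s["force"].round(2),s["ee_pos"].round(4))
E
```

```text
time: 5.0
ee_pos: [0.4868, 0.3041, 0.2107]
ee_rot: [0.939, 0.343, 0.001, 0.0]
force: [1.2, -0.5, 8.4]
grip_width: 0.0005
t 5.0 tcp [0.4868 0.3041 0.2107] xang 40.17 tilt [ 1.e-03  3.e-04 -1.e+00] F [ 1.18 -0.48  8.39] w 0.0005
rows [-0.009  0.002 -0.004]
[ 0.83 -1.04  7.48] [0.4868 0.3041 0.2107]
[ 1.21 -0.1   7.33] [0.4868 0.3041 0.2107]
[1.31 0.35 7.5 ] [0.4868 0.3041 0.2107]
[ 1.96 -0.35  7.49] [0.4868 0.3041 0.2107]
```

It is bottomed at 7.5 N, so the wake key is fully down. I'll lift off and shift towards the zero key.

```bash
python3 -m handwheel '[[[0,0,-0.04],0,0],[[0,0,-0.1],0,0],[[0,0,-0.18],0,0],[[0,0,-0.2],0,0],[[0,0,-0.2],0,0],[[0,0,-0.2],0,0]]'; python3 rem.py .517 .267 .24
python3 - <<'E'
from h import *
from plant import viewer,manip
i=viewer.camera_info("wrist");s=manip.get_state(); p,d=viewer.capture("wrist"); cv2.imwrite("pics/w3.png",p[:,:,::-1])
E
```

```text
time: 5.7
ee_pos: [0.4865, 0.3038, 0.2403]
ee_rot: [0.939, 0.343, 0.0, 0.0]
force: [0.5, -0.6, 0.0]
grip_width: 0.0005
t 5.7 tcp [0.4865 0.3038 0.2403] xang 40.17 tilt [ 3.e-04 -2.e-04 -1.e+00] F [ 0.46 -0.58  0.01] w 0.0005
rows [-0.003  0.319  0.002]
```

View pics/w3.png

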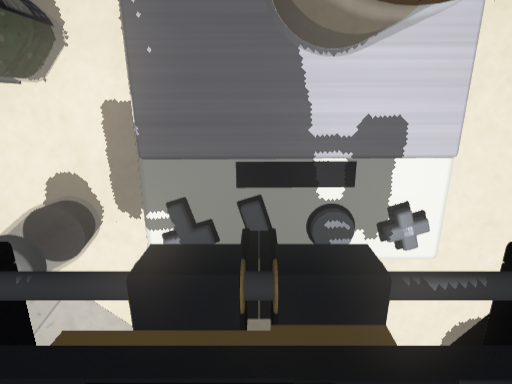

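The force is back to zero and the scene is undisturbed, with the disc at (330,227). I'll move over it and descend.

```bash
python3 -m handwheel '[[[0,0.2,0],0,0],[[0,0.32,0],0,0],[[0,0.32,0],0,0],[[0,0.32,0],0,0],[[0,0.32,0],0,0],[[0,0.32,0.06],0,0],[[0,0.32,0.11],0,0],[[0,0.32,0.13],0,0],[[0,0.32,0.13],0,0],[[0,0.32,0.13],0,0]]'; python3 - <<'E'
from h import *
from rem import rem
from plant import viewer,manip
p,d=viewer.capture("wrist"); cv2.imwrite("pics/w4.png",p[:,:,::-1]); rem([.517,.267,.2105])
E
```

```text
time: 6.58
ee_pos: [0.5172, 0.2675, 0.2203]
ee_rot: [0.939, 0.344, -0.0, -0.0]
force: [-0.6, -0.5, 0.9]
grip_width: 0.0003
t 6.63 tcp [0.5174 0.2675 0.2207] xang 40.2 tilt [-1.e-04  0.e+00 -1.e+00] F [-0.69  0.07  0.78] w 0.0005
rows [-0.004  0.001  0.068]
```

View pics/w4.png

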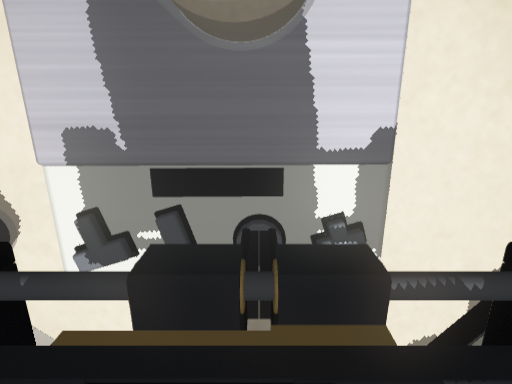

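The fingertips are centred over the disc (259,235), with the bar at (176,225) and the cross at (338,232) well to either side. Now I'll press.

```bash
python3 -m handwheel '[[[0,0,0.03],0,0],[[0,0,0.045],0,0],[[0,0,0.055],0,0],[[0,0,0.062],0,0],[[0,0,0.068],0,0],[[0,0,0.068],0,0],[[0,0,0.068],0,0]]'; python3 rem.py .517 .267 .2105
```

```text
time: 7.22
ee_pos: [0.5178, 0.2675, 0.2109]
ee_rot: [0.939, 0.344, 0.001, -0.0]
force: [2.2, 2.0, 5.0]
grip_width: 0.0004
t 7.22 tcp [0.5178 0.2675 0.2109] xang 40.18 tilt [ 1.e-03  7.e-04 -1.e+00] F [2.17 1.98 5.04] w 0.0004
rows [-0.006 -0.001  0.003]
```

```bash
python3 -m handwheel '[[[0,0,0.004],0,0],[[0,0,0.004],0,0],[[0,0,0.004],0,0]]'; python3 rem.py .517 .267 .2105
python3 -m handwheel '[[[0,0,-0.04],0,0],[[0,0,-0.1],0,0],[[0,0,-0.2],0,0],[[0,0,-0.4],0,0],[[0,0,-0.6],0,0],[[0,0,-0.8],0,0],[[0,0,-1],0,0],[[0,0,-1],0,0],[[0,0,-1],0,0]]'
python3 -m handwheel '[[[-0.6,0.3,0],0,0],[[-0.6,0.3,0],0,0],[[-0.6,0.3,0],0,0],[[-0.6,0.3,0],0,0],[[-0.6,0.3,0],0,0],[[-0.6,0.3,0],0,0]]'
python3 - <<'E'
from h import *
from rem import rem
from plant import viewer,manip
for n in("wrist","side","top"):
    p,d=viewer.capture(n); cv2.imwrite(f"pics/{n}5.png",p[:,:,::-1])
    if n!="wrist":
        a=cv2.imread(f"pics/{n}0.png"); b=p[:,:,::-1]
        cv2.imwrite(f"pics/cmp_{n}.png",np.hstack([cv2.resize(x[130:280,100:330] if n=="top" else x[160:280,150:350],(390,290)) for x in (a,b)]))
rem([.5,.3,.4])
E
```

```text
time: 7.47
ee_pos: [0.5178, 0.2676, 0.2107]
ee_rot: [0.939, 0.343, 0.001, -0.0]
force: [-0.3, 0.8, 8.5]
grip_width: 0.0004
t 7.47 tcp [0.5178 0.2676 0.2107] xang 40.18 tilt [ 1.2e-03  5.0e-04 -1.0e+00] F [-0.32  0.82  8.55] w 0.0004
rows [-0.006 -0.     0.001]
time: 8.22
ee_pos: [0.5174, 0.2674, 0.3622]
ee_rot: [0.939, 0.343, 0.001, 0.0]
force: [-0.1, 0.0, -0.6]
grip_width: 0.0006
time: 8.72
ee_pos: [0.4776, 0.1752, 0.3597]
ee_rot: [0.939, 0.344, -0.0, -0.0]
force: [0.0, 0.3, 1.3]
grip_width: 0.0004
t 8.87 tcp [0.4777 0.1758 0.3597] xang 40.28 tilt [-6.e-04  7.e-04 -1.e+00] F [ 0.6  -0.04 -0.19] w 0.0004
rows [ 0.648 -0.536 -0.268]
```

View pics/wrist5.png

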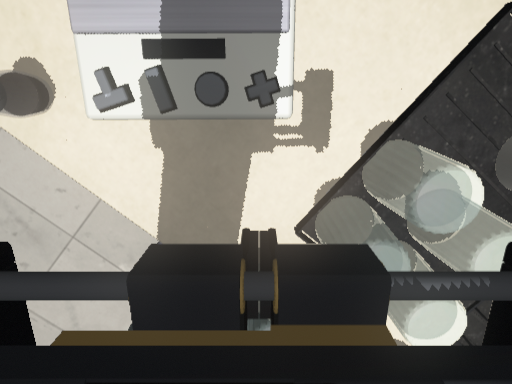

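View pics/cmp_side.png

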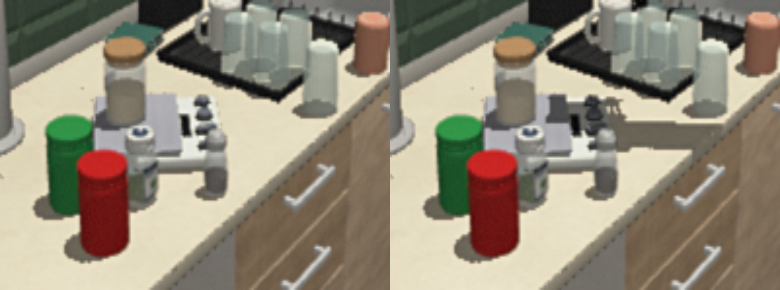

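View pics/cmp_top.png

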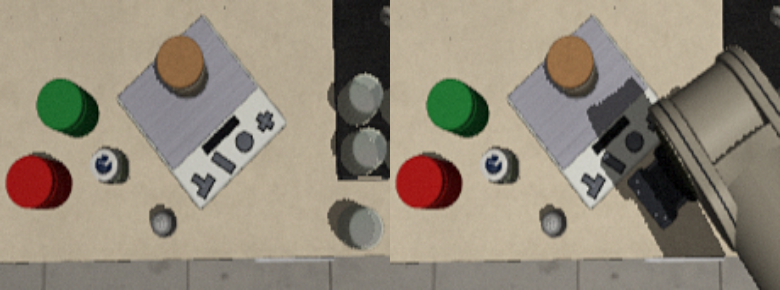

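The before and after pictures match: the jar, both look-alikes, the spice jar and the shaker are all where they were. All four keys look up, and the gripper is clear with no load on it. I'll hand in.

```bash
python3 -c "
from plant import manip
print(manip.hand_in())"
```

```text
the job is handed in; nothing more can be done
None
```

I pressed the bar-shaped wake key and then the round zero key with shut fingertips, let each come up, withdrew and handed in at about 8.9 s.

- **Wake key:** it went about 5–6 mm down and bottomed. The force read about 7.5–8.4 N, and returned to about 0 N after lift-off.
- **Zero key:** it went about 5–6 mm down, with the force reading up to 8.5 N at the end, and returned to about 0 N after lift-off.
- **Force:** both presses went a little past the 5 N needed for full travel. The first wake reading, 3.5 N at about 3.6 mm, was too close to the 3.5 mm working point, so I pressed on to the stop.
- **Final pictures:** nothing had moved in the area round the scale, all four keys looked up by eye, and the gripper was clear. I did not measure the key heights again afterwards.
- **Cross and T keys:** the fingertips stayed clear of both.
- **Disagreements:** the top and wrist views differed by about 3 mm on the wake key's position, well within the key's size. The keys also sit turned about 18° on the panel, although the description says their axes are parallel to the scale's.

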